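# Knock a stuck post out of a tilting cup into the tray

### The job

The white plastic post is stuck in the small tilting cup. Turn the cup upside down by its red crank handle, right over to its stop, and tap the yellow button on the cup's back so that the post drops into the blue tray below; then turn the cup back fully upright. Leave the tray, the round tin and the stopwatch where they are.

Things in the scene. Friction and masses are not known exactly. Their poses are not given: they have to be found in the camera images.
- stand: Fixed stand. Origin on the table straight below the cup's middle; z up, y along the cup's axle towards the crank, x level. Axle 85 mm above the origin. Aluminium post 34 x 14 mm, 100 mm tall, at y = +65 mm; dark foot plate, x -50 to +50, y +56 to +128 mm, 12 mm high with its bolts. The dark crank arm turns in the plane y = +79 to +90 mm. Position and yaw (to 0.35 rad either way) vary.
- cup (a joint): Angle of cup, axle and crank (rad): 0 = upright at its stop, handle level at x = -50 mm of the stand; pi = upside down at its other stop, handle at x = +50 mm. Between, the handle goes over the top: its middle is at x = -50 cos(q), y = +115, z = 85 + 50 sin(q) mm in the stand's frame. Friction of 0.08 N m (under 2 N at the handle) keeps it where it is left.
- handle_mid (a point): Middle of the red crank handle, a round grip 50 mm long and 12 mm thick, parallel to the axle, 50 mm from it. The handle spins freely about its own length, so a gripper pinching it from above can keep its attitude all through the turn.
- cup_mouth (a point): Centre of the cup's mouth; z of its frame points out of the mouth. Round aluminium cup, 33 mm across, 42 mm tall, its mouth 20 mm from the axle, bore 18 mm. Three small stiff steel balls just inside the mouth hold the post in by its rim with about 1 N, so it does not fall by its own weight; once pushed aside they stay aside.
- button_top (a point): Centre of the outer face of the yellow knock-out button, 19 mm across, on the cup's bottom; it faces down while the cup is upright and up (121 mm above the table) once it is upside down. It stands 14 mm proud of the cup's bottom and lies on the line through the axle.
- button (a joint): How far the button is pushed into the cup (m), 0 to 0.008, sprung back by itself. Pushing it all the way takes about 5 N and drives the post past the balls, after 4 to 5 mm; the post then falls out by itself if the cup is upside down.
- pin_mid (a point): Middle of the white plastic post, 15 mm across and 26 mm long, 20 g. It starts inside the cup.
- tray: Loose blue tray, open at the top, 136 mm (its y) by 96 mm (its x), 26 mm high, floor and walls 2 mm thick; origin at the middle of its underside. It stands on the table under the cup, its long side along the stand's x.
- tin_mid (a point): Middle of a round white screw tin, 64 mm across and 25 mm high, standing to the left of the work; not to be moved.
- watch_mid (a point): Middle of a grey stopwatch, 50 x 62 x 19 mm, lying to the right of the work; not to be moved.
There are look-alikes about, which are no part of the job. Of the things that look like the tray, the larger one is meant.

How it is judged:
On the way, in this order (a step that is already met when the one before it is completed fails the run):
1. the cup is turned upside down to its stop with the post still stuck in it (value of joint cup above 3 rad and distance between pin_mid and cup_mouth below 0.035 m), for 0.1 s.
2. the button is pressed while the cup is upside down (value of joint cup above 2.9 rad and value of joint button above 0.002 m).
3. the post lies in the tray while the cup is still upside down (value of joint cup above 2.9 rad and x of pin_mid in the frame of tray between -0.043 and 0.043 m and y of pin_mid in the frame of tray between -0.063 and 0.063 m and z of pin_mid in the frame of tray between 0 and 0.026 m), for 0.2 s.
At the end, for the whole second after the job is handed in: The cup is upright again within 0.12 rad (7 degrees) of its stop, the button is out, and the post lies at rest inside the tray (its middle within the tray's walls and no higher than the rim). Tray, tin and stopwatch were not moved more than 20 mm (value of joint cup below 0.12 rad and value of joint button below 0.002 m and x of pin_mid in the frame of tray between -0.043 and 0.043 m and y of pin_mid in the frame of tray between -0.063 and 0.063 m and z of pin_mid in the frame of tray between 0 and 0.026 m and linear speed of pin below 0.03 m/s); the robot touches nothing.
It fails at once if the tray is moved more than 20 mm (distance of tray from where it was at the start of the episode above 0.02 m).
It fails at once if the round tin is moved more than 20 mm (distance of tin_mid from where it was at the start of the episode above 0.02 m).
It fails at once if the stopwatch is moved more than 20 mm (distance of watch_mid from where it was at the start of the episode above 0.02 m).
It also fails if it takes over 64 s, if anything falls off the work surface, if the arm or the gripper's body presses on something with over 40 N, if the wrist force passes 120 N, or if a joint passes its speed limit or range.

### The arm

A 7-joint arm with a two-finger parallel gripper is mounted at the origin on a cart in front of the work surface, level with it; the furniture and walls round the work are solid. World frame = base frame: x ahead of the robot, y to its left, z up, the work surface at z = 0. Lengths are in m, angles in rad, forces in N, time in s.
With the tool pointing down it reaches from about 0.425 to 0.925 m from the base axis. Payload 6.8 kg.
Tool frame: the origin (TCP) lies at the very end of the fingers, on their centre line; the grasp point (between the pads) lies 19 mm behind it (tcp_to_grasp is the distance from the TCP to the grasp point, in m); z points along the fingers, y is the direction in which the jaws open and shut (so a half turn about z gives the same grasp; the last joint's range is limited). The gripper opens to 85 mm and grips with 20 to 120 N. Pads are 22 mm wide; open, the fingers measure 114 mm over their backs; the gripper's body (76 mm by 85 mm) begins 54 mm behind the grasp point. The pads swing forward as they close: fully open they stand 13 mm farther back than shut.
Start: joints at [-1.252, 0.477, 0.022, 1.555, -0.011, 1.109, -0.083], TCP at [0.279, 0.614, 0.231] pointing down, gripper open.
Joint ranges: [-2.96, 2.96], [-0.34, 2.1], [-1.41, 1.46], [0.24, 2.44], [-1.37, 4.51], [0.17, 1.92], [-2.96, 2.96]. Speed limits (rad/s): [2.39, 2.39, 3.14, 3.14, 3.14, 3.14, 3.14].

### API

Orientations are given as a unit quaternion [w, x, y, z].
In Python, from station import * gives the robot as it stands.
- The arm moves only by the tool apply_moves, never from a script. Its argument "increments" is one flat list of numbers, 5 for each row, row after row: the finger opening in mm, from 0 to 85.4, then the shift along the tool's x, y, z in mm, then the turn about the tool's z in degrees. In form: [claw, tx, ty, tz, roll, claw, tx, ty, tz, roll, ...]. A call has 1 to 12 rows; each row shifts and turns the pose as measured when the row begins, along the tool's axes as they then stand; what a row does not reach is not made up. A row lasts 1/8 s, in which the tool goes at most 62.5 mm and 10.7 degrees, less where a joint would pass 70% of its speed; a pose out of reach is approached as far as the arm can. A call with a gripper value outside its range is refused whole. The fingers move at their own pace and stop on an object; "squeeze" is the grip in N (left out, the last holds). Time passes only in rows, so rows that do not move let the fingers close. It gives the time, the measured TCP pose, the force and the opening at its end, in the units of the state.
- get_obs(): the state, without advancing time (a new reading comes with each control period).
- read_camera(name): name is "side" or "top"; returns (picture, depth): 400x640x3 uint8, blue, green, red; 400x640 float32, m along the optical axis (not along the pixel's ray), 0 where there is no reading.
- get_calibration(name): a dict with "mtx" (3x3 intrinsics, pixels), "camera_from_world" (4x4, takes a point from world to camera coordinates). Camera axes: x right, y down, z forward; pixel columns grow to the right and rows downward; lengths in m; the calibration is good to about 2 mm. A picture is of the moment at which its call begins. get_calibration takes no time and is no camera call.
- hand_in(): hands the job in, once; it reports no verdict.
Trained networks look in the newest picture that a camera, given by its name, has taken for a name from the list of things; names that differ only in an ending like _2 or _b are one class to them, and where a whole thing is asked for, a point or a joint stands for the part that bears it (a point fixed in the world has none). Each returns a list of dicts, best first, with "p" (0 to 1); they miss things now and then, are a little off and sometimes report something else, mostly with a low value. They report only what shows in the picture. A call takes as long as a camera call. They do not tell look-alikes from the thing itself.
- outline_of(camera, thing): "pixels" (400x640 bool, what is visible of it) and "extent" ([centre column, centre row, width, height] in pixels, round what is visible of it).
The state is a dict: "t": time; "q": joint angles; "joint_vel": joint speeds; "joint_torque": joint torques, N m; "eef_pos": TCP position; "tool_rot": TCP orientation; "contact_force": force on the tool from outside, world axes, zero at the start; "torque": the same for the moment, N m; "gripper_width": opening from 0.0 (shut) to 1.0 (fully open).
Only numpy, scipy, OpenCV 4.12 (cv2) and the standard library are available. Lean on these libraries where they do the work, as an engineer would, in place of code of your own. Each camera call takes 0.05 s, during which the arm holds its last target.

## Working session

There is one attempt and no reset: what is moved stays moved. The work goes in short steps, Python scripts to look and compute and a tool call to move; the robot and the scene stay as the last step left them, time stands still between calls to the robot, and variables do not carry over. Pictures are saved under pics/ and viewed, and the job is handed in when it is done.

Besides the shell and the picture viewer there is one more tool, called after "Call:" as name(argument=value, ...) on one line, values as JSON. apply_moves: Moves the arm, as the interface text tells. Its arguments: {"type":"object","properties":{"increments":{"type":"array"},"squeeze":{"type":"number"}},"required":["increments"]}

```bash
ls; mkdir -p pics; python3 - <<'E'
from station import *
import cv2,numpy as np
o=get_obs();print({k:np.round(v,3).tolist() for k,v in o.items()})
for c in ("side","top"):
    p,d=read_camera(c);cv2.imwrite(f"pics/{c}0.png",p);np.save(f"{c}0.npy",d)
    k=get_calibration(c);print(c,np.round(k["mtx"],1).tolist(),np.round(k["camera_from_world"],3).tolist())
E
```

```text
pics
{'t': 0.0, 'q': [-1.252, 0.478, 0.022, 1.556, -0.011, 1.109, -0.083], 'joint_vel': [0.001, 0.001, 0.001, -0.0, 0.0, 0.0, 0.001], 'joint_torque': [-0.001, -59.647, 1.608, -28.119, 0.012, 0.01, 0.0], 'eef_pos': [0.279, 0.614, 0.23], 'tool_rot': [-0.0, 0.212, 0.977, -0.001], 'contact_force': [-0.403, 0.053, -0.58], 'torque': [0.023, 0.0, -0.044], 'gripper_width': 1.001}
side [[374.5, 0.0, 316.5], [0.0, 374.5, 203.6], [0.0, 0.0, 1.0]] [[0.91, -0.414, -0.019, -0.412], [-0.207, -0.415, -0.886, 0.204], [0.359, 0.81, -0.463, 0.821], [0.0, 0.0, 0.0, 1.0]]
top [[425.1, 0.0, 321.3], [0.0, 425.1, 195.4], [0.0, 0.0, 1.0]] [[0.026, -0.999, 0.044, 0.027], [-0.997, -0.029, -0.077, 0.495], [0.078, -0.042, -0.996, 1.054], [0.0, 0.0, 0.0, 1.0]]
```

View pics/side0.png

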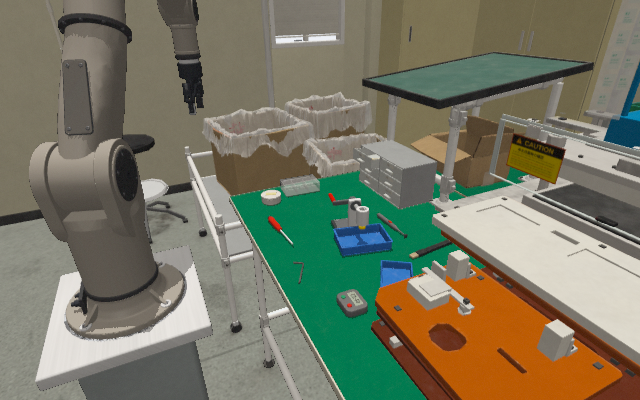

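View pics/top0.png

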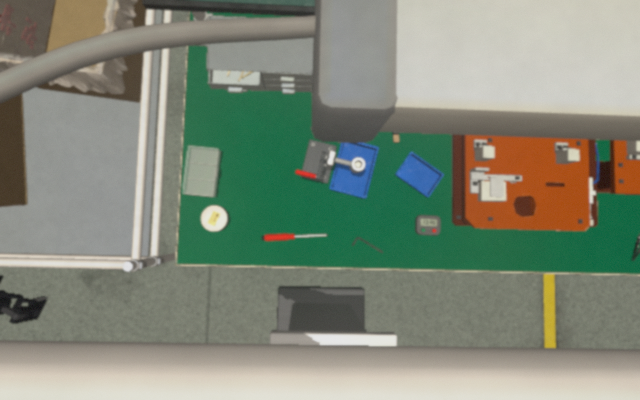

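```bash
cat > h.py <<'E'
from station import *
import cv2,numpy as np
def unproj(c,uv,d):
    k=get_calibration(c);K=k["mtx"];T=np.array(k["camera_from_world"])
    uv=np.atleast_2d(uv).astype(float);d=np.atleast_1d(d)
    pc=np.c_[(uv[:,0]-K[0][2])/K[0][0]*d,(uv[:,1]-K[1][2])/K[1][1]*d,d]
    return (pc-T[:3,3])@T[:3,:3]
def proj(c,P):
    k=get_calibration(c);K=np.array(k["mtx"]);T=np.array(k["camera_from_world"])
    p=(np.atleast_2d(P)@T[:3,:3].T+T[:3,3])@K.T
    return p[:,:2]/p[:,2:]
def cloud(c,d,m=None):
    ok=d>0
    if m is not None: ok&=m
    v,u=np.nonzero(ok);return unproj(c,np.c_[u,v],d[v,u]),np.c_[u,v]
E
python3 - <<'E'
from h import *
a=cv2.imread("pics/top0.png");b=cv2.imread("pics/side0.png")
A=cv2.resize(a[120:250,180:450],None,fx=2.9,fy=2.9,interpolation=cv2.INTER_CUBIC);cv2.imwrite("pics/topz.png",A)
A=cv2.resize(b[160:300,240:440],None,fx=4,fy=4,interpolation=cv2.INTER_CUBIC);cv2.imwrite("pics/sidez.png",A)
for c in("top","side"):
    d=np.load(c+"0.npy");P=cloud(c,d)[0];P=P[(P[:,0]>.2)&(P[:,0]<1.1)&(abs(P[:,1])<.6)]
    print(c,len(P))
    # max height grid
    for x in np.arange(.2,1.1,.1):
        print(round(x,1),[ (lambda s: (round(float(s.max()),2)) if len(s) else None)(P[(P[:,0]>=x)&(P[:,0]<x+.1)&(P[:,1]>=y)&(P[:,1]<y+.1)][:,2]) for y in np.arange(-.5,.5,.1)])
    for n in ("handle_mid","cup_mouth","stand","tray","tin_mid","watch_mid","button_top"):
        for r in outline_of(c,n)[:3]:
            m=r["pixels"];Q=cloud(c,d,m)[0];print(c,n,round(r["p"],2),np.round(r["extent"]),np.round(np.median(Q,0),3) if len(Q) else None)
            np.save(f"m_{c}_{n}_{round(r['p']*100)}.npy",m)
E
```

```text
top 164903
0.2 [-0.76, -0.77, -0.77, -0.77, -0.77, -0.77, -0.77, -0.77, -0.77, -0.77]
0.3 [0.01, 0.01, 0.01, 0.01, 0.97, 0.97, 0.97, 0.01, 0.03, 0.0]
0.4 [0.1, 0.12, 0.1, 0.01, 0.98, 0.99, 0.99, 0.03, 0.04, 0.0]
0.5 [0.12, 0.15, 0.02, 0.02, 0.11, 0.1, 0.09, 0.01, 0.04, 0.0]
0.6 [0.1, 0.15, 0.1, 0.02, 0.03, 0.02, 0.01, 0.01, 0.04, 0.0]
0.7 [None, None, None, None, None, 0.14, 0.14, 0.14, 0.14, 0.0]
0.8 [None, None, None, None, None, 0.34, 0.34, 0.35, 0.34, 0.0]
0.9 [None, None, None, None, None, None, 0.0, 0.08, 0.13, 0.0]
1.0 [None, None, None, None, None, None, None, None, None, None]
top handle_mid 0.78 [330. 166.  70.  27.] [0.561 0.003 0.092]
top cup_mouth 0.82 [332. 163.  72.  28.] [0.561 0.033 0.092]
top stand 0.91 [332. 160.  69.  43.] [0.571 0.044 0.011]
top stand 0.7 [428. 224.  28.  18.] [ 0.426 -0.232  0.017]
top tray 0.68 [354. 171.  44.  58.] [ 0.557 -0.042  0.003]
top tray 0.65 [423. 174.  48.  45.] [ 0.557 -0.213  0.003]
top tin_mid 0.64 [214. 218.  30.  27.] [0.429 0.304 0.026]
top watch_mid 0.96 [428. 224.  29.  23.] [ 0.426 -0.23   0.017]
side 108078
0.2 [None, None
[... 353 characters left out ...]
, 0.34, -0.0]
0.8 [0.13, 0.56, 0.13, 0.13, 0.34, 0.35, 0.35, 0.35, 0.35, -0.0]
0.9 [0.13, 0.56, 0.33, 0.3, 0.35, 0.36, 0.35, 0.35, 0.36, None]
1.0 [0.1, 0.45, 0.3, 0.28, 0.36, 0.37, 0.36, 0.36, 0.37, None]
side handle_mid 0.7 [351. 214.  40.  38.] [ 0.557 -0.037  0.087]
side cup_mouth 0.88 [350. 209.  43.  36.] [ 0.555 -0.041  0.088]
side stand 0.75 [350. 215.  39.  34.] [0.561 0.019 0.079]
side tray 0.94 [396. 272.  38.  24.] [ 0.57  -0.183  0.002]
side tray 0.65 [364. 240.  61.  32.] [ 0.569 -0.032  0.007]
side tin_mid 0.57 [272. 196.  23.   7.] [0.425 0.29  0.023]
side tin_mid 0.3 [363. 240.  60.  37.] [ 0.568 -0.03   0.008]
side watch_mid 0.87 [352. 304.  32.  32.] [ 0.423 -0.241  0.016]
```

View pics/topz.png

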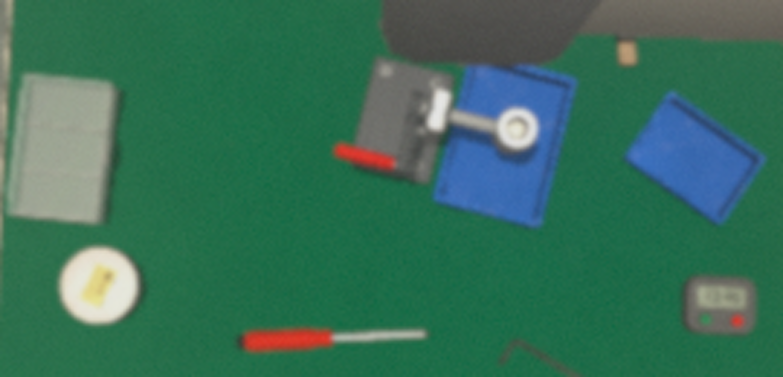

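View pics/sidez.png

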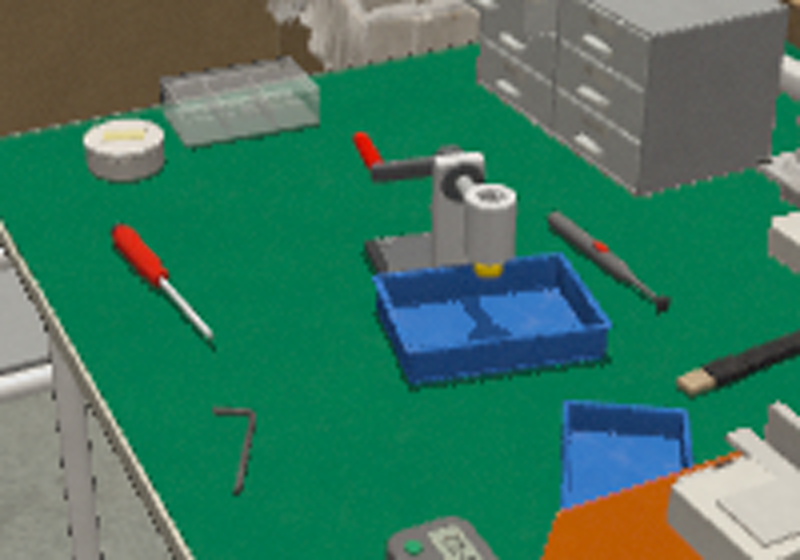

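```bash
python3 - <<'E'
from h import *
from scipy.optimize import least_squares
obs=[]
for c in("top","side"):
    a=cv2.imread(f"pics/{c}0.png");d=np.load(c+"0.npy");h=cv2.cvtColor(a,cv2.COLOR_BGR2HSV)
    m=((h[...,0]<8)|(h[...,0]>172))&(h[...,1]>160)&(h[...,2]>80)
    n,l,s,ce=cv2.connectedComponentsWithStats(m.astype(np.uint8))
    for i in range(1,n):
        if s[i,4]>15:
            Q=cloud(c,d,l==i)[0];print(c,"red",s[i],ce[i].round(1),np.median(Q,0).round(3),Q.min(0).round(3),Q.max(0).round(3))
    P,uv=cloud(c,d)
    s=(abs(P[:,0]-.56)<.12)&(P[:,1]>-.15)&(P[:,1]<.18)
    for lo,hi in((.07,.09),(.09,.098),(.098,.103),(.103,.112)):
        q=s&(P[:,2]>lo)&(P[:,2]<hi);
        if q.any():print(lo,q.sum(),P[q].mean(0).round(4),P[q].min(0).round(3),P[q].max(0).round(3),uv[q].mean(0).round(1))
    mb=(h[...,0]>100)&(h[...,0]<125)&(h[...,1]>150)
    n,l,st,ce=cv2.connectedComponentsWithStats(mb.astype(np.uint8))
    for i in range(1,n):
        if st[i,4]>150:
            Q=cloud(c,d,l==i)[0]; r=cv2.minAreaRect((Q[Q[:,2]<.04][:,:2]*1000).astype(np.float32));print(c,"blue",ce[i].round(),[np.round(x,1) for x in r])
E
```

```text
top red [296 170  19   8  78] [305.  173.7] [0.538 0.083 0.091] [0.531 0.062 0.086] [0.547 0.105 0.094]
top red [264 234  30   7 168] [278.4 236.6] [0.387 0.146 0.016] [0.378 0.109 0.009] [0.395 0.181 0.022]
0.07 129 [0.5539 0.0302 0.0862] [ 0.527 -0.049  0.072] [0.595 0.105 0.09 ] [327.5 168.1]
0.09 262 [0.5599 0.0288 0.0931] [ 0.529 -0.049  0.09 ] [0.592 0.105 0.098] [328.4 165.2]
0.098 121 [0.5742 0.0118 0.1005] [ 0.548 -0.054  0.098] [0.593 0.047 0.103] [336.  158.9]
0.103 94 [ 0.5638 -0.0368  0.1053] [ 0.548 -0.056  0.103] [0.585 0.031 0.109] [356.8 163.7]
top blue [354. 170.] [array([565.6, -39.7]), array([ 95.9, 135.6]), np.float64(77.0)]
top blue [419. 174.] [array([ 555.9, -208.8]), array([102.4,  73.4]), np.float64(56.3)]
side red [329 193   6   9  30] [331.2 196.9] [0.536 0.082 0.089] [0.53  0.058 0.085] [0.545 0.106 0.091]
side red [268 216  14  16  89] [274.3 223.2] [0.383 0.136 0.015] [0.376 0.104 0.005] [0.393 0.176 0.019]
side red [523 296  13   8  30] [528.6 300.3] [ 0.703 -0.42   0.057] [ 0.697 -0.428  0.054] [ 0.71  -0.408  0.059]
side red [540 306  10  11  24] [54
[... 944 characters left out ...]
] [ 0.685 -0.614  0.056] [ 0.703 -0.604  0.058]
side red [440 389   6  11  20] [443.  394.4] [ 0.453 -0.48   0.01 ] [ 0.447 -0.487  0.009] [ 0.458 -0.472  0.012]
0.07 238 [0.5545 0.0068 0.0826] [ 0.525 -0.058  0.07 ] [0.588 0.106 0.09 ] [350.5 209.1]
0.09 128 [0.5626 0.0078 0.0936] [ 0.527 -0.057  0.09 ] [0.59  0.103 0.098] [353.  204.5]
0.098 66 [ 0.5673 -0.0157  0.1003] [ 0.547 -0.057  0.098] [0.59  0.031 0.103] [359.  205.6]
0.103 43 [ 0.5621 -0.0405  0.1042] [ 0.546 -0.054  0.103] [ 0.578 -0.025  0.106] [362.1 208.6]
side blue [362. 239.] [array([570.6, -21.5]), array([136.9, 138.3]), np.float64(75.3)]
side blue [395. 271.] [array([ 557.6, -205.2]), array([99.3, 70.9]), np.float64(55.2)]
```

```bash
cat > fit.py <<'E'
from h import *
def red(c,img):
    h=cv2.cvtColor(img,cv2.COLOR_BGR2HSV)
    m=((h[...,0]<8)|(h[...,0]>172))&(h[...,1]>150)&(h[...,2]>70)
    return m
E
python3 - <<'E'
from fit import *
from scipy.optimize import minimize
D={}
for c in("top","side"):
    a=cv2.imread(f"pics/{c}0.png");d=np.load(c+"0.npy");P,uv=cloud(c,d)
    m=red(c,a)[uv[:,1],uv[:,0]]&(P[:,2]>.06)&(abs(P[:,0]-.54)<.05)&(abs(P[:,1]-.08)<.06)
    H=P[m];w,v=np.linalg.eigh(np.cov(H[:,:2].T));print(c,"handle dir deg",np.degrees(np.arctan2(v[1,1],v[0,1])), "mid",H.mean(0).round(4),len(H))
    s=(P[:,2]>.102)&(np.hypot(P[:,0]-.564,P[:,1]+.038)<.03);r,_=cv2.minEnclosingCircle((P[s][:,:2]*1000).astype(np.float32));print("mouth",r,_)
    s=(P[:,2]>.096)&(P[:,2]<.104)&(np.hypot(P[:,0]-.577,P[:,1]-.025)<.03)
    print("post",cv2.minAreaRect((P[s][:,:2]*1000).astype(np.float32)),s.sum())
E
```

```text
top handle dir deg 77.40762057686058 mid [0.5382 0.0831 0.0906] 85
mouth (563.2550659179688, -39.9543571472168) 15.815189361572266
post ((576.9954833984375, 30.564617156982422), (31.04494285583496, 33.16518020629883), 0.9853829145431519) 126
side handle dir deg 77.45460363082326 mid [0.5359 0.0803 0.0888] 30
mouth (561.8265380859375, -41.37062072753906) 16.484344482421875
post ((579.5792846679688, 26.476797103881836), (31.994184494018555, 28.329029083251953), 46.629669189453125) 46
```

Call:
apply_moves(increments=[50,0,0,0,10,50,0,0,0,10,50,0,0,0,10,50,0,0,0,10,50,0,0,0,10,50,0,0,0,10,50,0,0,0,10,50,0,0,0,8], squeeze=30)

```text
t: 1.8
eef_pos: [0.2792, 0.6146, 0.2315]
tool_rot: [-0.0, 0.793, 0.609, -0.0]
contact_force: [0.4, 0.8, 0.7]
gripper_width: 0.586
```

```bash
cat > st.py <<'E'
from h import *
from scipy.spatial.transform import Rotation as R
o=get_obs();p=np.array(o["eef_pos"]);q=o["tool_rot"];M=R.from_quat([q[1],q[2],q[3],q[0]]).as_matrix()
th=np.radians(-12.2);S=np.array([[np.cos(th),-np.sin(th),0],[np.sin(th),np.cos(th),0],[0,0,1]]);O=np.array([.562,-.041,0])
print("t",round(o["t"],2),"p",p.round(4),"tooly deg",np.degrees(np.arctan2(M[1,1],M[0,1])).round(1),"tilt",np.degrees(np.arccos(-M[2,2])).round(2),"F",np.round(o["contact_force"],1),"w",round(o["gripper_width"]*85.4,1))
print("stand frame mm",(S.T@(p-O)*1000).round(1))
def to(x,y,z): return (M.T@(S@(np.array([x,y,z])/1000)+O-p)*1000).round(1)
E
python3 - <<'E'
from st import *
print("to above handle",to(-50,116,200))
E
```

```text
t 1.8 p [0.2792 0.6146 0.2315] tooly deg -15.0 tilt 0.05 F [0.4 0.8 0.7] w 50.0
stand frame mm [-414.9  581.   231.5]
to above handle [-446.7  387.2   31. ]
```

Call:
apply_moves(increments=[50,-40,35,0,-2.8,50,-40,35,0,0,50,-40,35,0,0,50,-40,35,0,0,50,-40,35,0,0,50,-40,35,0,0,50,-40,35,0,0,50,-40,35,0,0,50,-40,35,0,0,50,-40,35,0,0,50,0,0,0,0])

```text
t: 3.18
eef_pos: [0.543, 0.1367, 0.232]
tool_rot: [-0.001, 0.777, 0.629, 0.004]
contact_force: [-1.0, -0.5, -0.4]
gripper_width: 0.586
```

```bash
python3 - <<'E'
from st import *
print("to above handle",to(-50,116,130))
E
```

```text
t 3.17 p [0.543  0.1367 0.232 ] tooly deg -12.0 tilt 0.42 F [-1.  -0.5 -0.4] w 50.1
stand frame mm [-56.1 169.7 232. ]
to above handle [-54.4   5.6 101.7]
```

Call:
apply_moves(increments=[50,-27,3,40,0,50,-27,3,40,0,50,0,0,20,0,50,0,0,0,0])

```text
t: 3.68
eef_pos: [0.5387, 0.0855, 0.13]
tool_rot: [-0.001, 0.776, 0.631, 0.006]
contact_force: [-0.7, 0.1, 0.6]
gripper_width: 0.583
```

```bash
python3 - <<'E'
from st import *
print("to grasp",to(-50,116,66))
for c in("top","side"):
    p,d=read_camera(c)
    b=p[100:240,240:440]
    cv2.imwrite(f"pics/{c}1.png",cv2.resize(b,None,fx=4,fy=4,interpolation=cv2.INTER_CUBIC))
E
```

```text
t 3.67 p [0.5387 0.0855 0.13  ] tooly deg -11.8 tilt 0.65 F [-0.7  0.1  0.6] w 49.8
stand frame mm [-49.5 118.8 130. ]
to grasp [-3.4 -0.9 64. ]
```

View pics/top1.png

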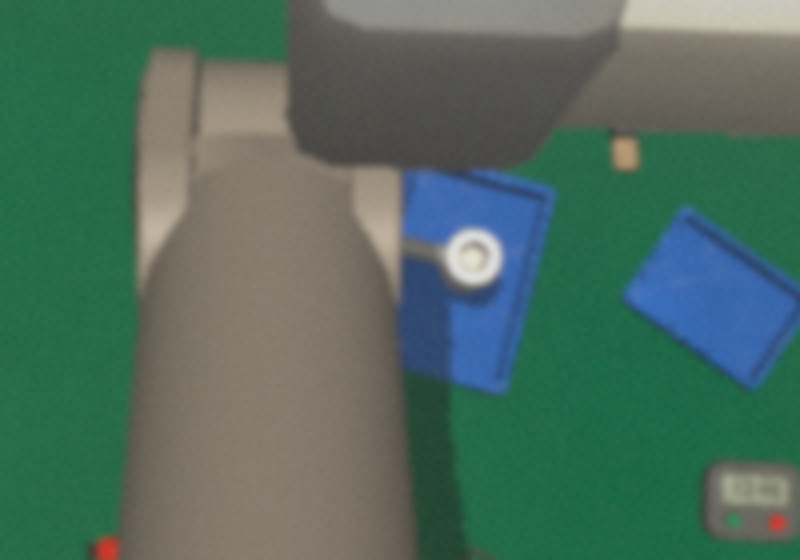

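View pics/side1.png

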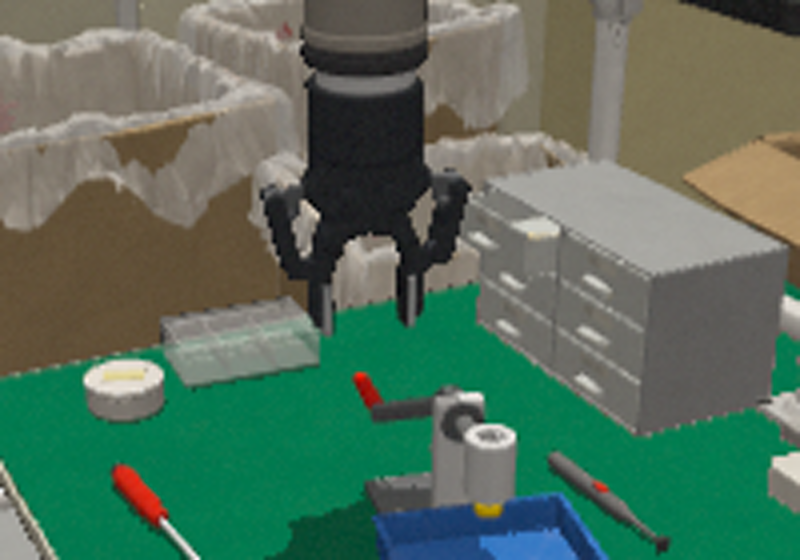

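The side crop shows the open fingers (320–410, 300) centred above the red handle (367, 388), with nothing in between. Next I lower the gripper and pinch.

Call:
apply_moves(increments=[50,-2,0,25,0,50,-1,0,25,0,50,0,0,13,0,50,0,0,0,0,0,0,0,0,0,0,0,0,0,0,0,0,0,0,0,0,0,0,0,0])

```text
t: 4.78
eef_pos: [0.541, 0.0891, 0.0737]
tool_rot: [-0.002, 0.774, 0.633, 0.01]
contact_force: [0.6, -0.6, -2.4]
gripper_width: 0.126
```

```bash
python3 - <<'E'
from st import *
p,d=read_camera("side")
cv2.imwrite(f"pics/side2.png",cv2.resize(p[130:270,270:430],None,fx=4,fy=4,interpolation=cv2.INTER_CUBIC))
E
```

```text
t 4.78 p [0.541  0.0891 0.0737] tooly deg -11.5 tilt 1.2 F [ 0.6 -0.6 -2.4] w 10.8
stand frame mm [-48.  122.7  73.7]
```

View pics/side2.png

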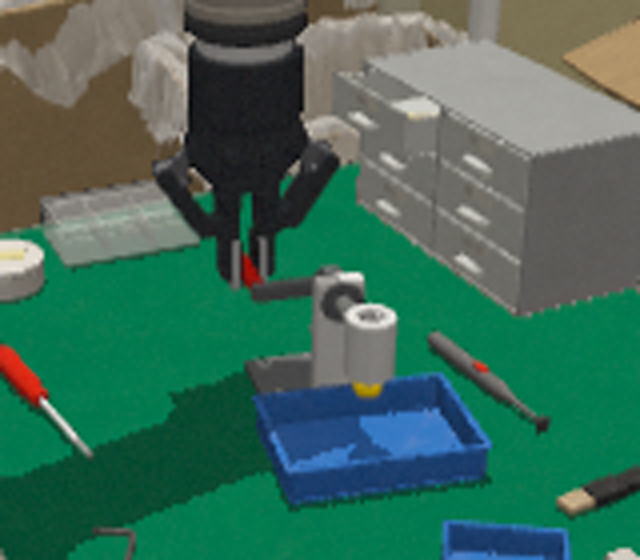

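The handle is pinched (10.8 mm opening), but about 8 mm too near the fingertips. I'll regrip lower.

Call:
apply_moves(increments=[40,0,0,0,0,40,0,0,0,0,40,-5,-1,5,0,40,-2,0,4,0])

```text
t: 5.32
eef_pos: [0.5413, 0.0822, 0.0656]
tool_rot: [-0.001, 0.774, 0.633, 0.012]
contact_force: [0.7, -0.8, 0.5]
gripper_width: 0.469
```

```bash
python3 - <<'E'
from st import *
E
```

```text
t 5.33 p [0.5413 0.0822 0.0656] tooly deg -11.5 tilt 1.42 F [ 0.7 -0.8  0.5] w 40.1
stand frame mm [-46.3 116.   65.6]
```

Call:
apply_moves(increments=[0,0,-2,0,-0.5,0,0,-1,0,0,0,0,0,0,0,0,0,0,0,0])

```text
t: 5.82
eef_pos: [0.5397, 0.0821, 0.0655]
tool_rot: [0.0, 0.772, 0.636, 0.013]
contact_force: [1.5, 0.5, -0.4]
gripper_width: 0.128
```

```bash
python3 - <<'E'
from st import *
E
```

```text
t 5.83 p [0.5397 0.0821 0.0655] tooly deg -11.1 tilt 1.53 F [ 1.5  0.5 -0.4] w 10.9
stand frame mm [-47.8 115.6  65.5]
```

Call:
apply_moves(increments=[0,0,0.6,-7.8,0,0,0,1.8,-7.6,0,0,0,3,-7.3,0,0,0,4.1,-6.7,0,0,0,5.1,-6,0,0,0,6,-5.1,0])

```text
t: 6.58
eef_pos: [0.5634, 0.0768, 0.1087]
tool_rot: [0.003, 0.772, 0.636, 0.016]
contact_force: [10.0, -0.1, -22.5]
gripper_width: 0.13
```

```bash
cat >> st.py <<'E'
def hq(x0=-48,z0=65.5):
    s=S.T@(p-O)*1000; X=s[0]-2; Z=s[2]+19-85
    print("q deg",np.degrees(np.arctan2(Z,-X)).round(1),"r",np.hypot(X,Z).round(1))
E
python3 - <<'E'
from st import *
hq()
E
```

```text
t 6.58 p [0.5634 0.0768 0.1087] tooly deg -11.1 tilt 1.86 F [ 10.   -0.1 -22.5] w 11.1
stand frame mm [-23.6 115.4 108.7]
q deg 59.1 r 49.8
```

Call:
apply_moves(increments=[0,0,8,-1.5,0,0,0,7.5,-2.2,0,0,0,7.8,-1,0,0,0,7.8,0.2,0,0,0,7.7,1.4,0,0,0,7.4,2.5,0])

```text
t: 7.32
eef_pos: [0.607, 0.0677, 0.1112]
tool_rot: [0.0, 0.772, 0.636, 0.013]
contact_force: [-2.4, -0.3, 1.1]
gripper_width: 0.129
```

```bash

python3 - <<'E'
from st import *
hq()
E
```

```text
t 7.33 p [0.607  0.0677 0.1112] tooly deg -11.0 tilt 1.47 F [-2.4 -0.3  1.1] w 11.0
stand frame mm [ 21.  115.8 111.2]
q deg 112.8 r 49.0
```

Call:
apply_moves(increments=[0,0,7,3.6,0,0,0,6.3,4.7,0,0,0,5.5,5.6,0,0,0,4.6,6.4,0,0,0,3.5,7,0,0,0,2.4,7.5,0,0,0,1,6,0,0,0,0,5,0])

```text
t: 8.32
eef_pos: [0.6379, 0.0611, 0.0629]
tool_rot: [-0.001, 0.772, 0.635, 0.011]
contact_force: [-17.1, -0.7, 42.5]
gripper_width: 0.133
```

```bash

python3 - <<'E'
from st import *
hq()
E
```

```text
t 8.32 p [0.6379 0.0611 0.0629] tooly deg -11.1 tilt 1.23 F [-17.1  -0.7  42.5] w 11.4
stand frame mm [ 52.7 115.8  62.9]
q deg -176.5 r 50.8
```

Call:
apply_moves(increments=[0,0,-0.5,-0.5,0,40,0,0,0,0,40,0,0,0,0,40,0,0,0,0,40,0,0,-25,0,40,0,0,-50,0,40,0,0,-40,0])

```text
t: 9.2
eef_pos: [0.6362, 0.0608, 0.1788]
tool_rot: [-0.001, 0.771, 0.636, 0.01]
contact_force: [1.1, 0.9, -0.7]
gripper_width: 0.468
```

```bash

python3 - <<'E'
from st import *
print(to(0,0,160))
for c in("top","side"):
    P,d=read_camera(c);np.save(c+"3.npy",d)
    cv2.imwrite(f"pics/{c}3full.png",P)
    b=P[100:240,240:440] if c=="top" else P[150:290,270:430]
    cv2.imwrite(f"pics/{c}3.png",cv2.resize(b,None,fx=4,fy=4,interpolation=cv2.INTER_CUBIC))
    Q,uv=cloud(c,d)
    h=cv2.cvtColor(P,cv2.COLOR_BGR2HSV)[uv[:,1],uv[:,0]]
    near=(np.hypot(Q[:,0]-.564,Q[:,1]+.038)<.04)
    m=near&(h[:,0]>18)&(h[:,0]<35)&(h[:,1]>120)&(Q[:,2]>.05)
    if m.any():print(c,"yellow",Q[m].mean(0).round(4),Q[m].min(0).round(3),Q[m].max(0).round(3),m.sum())
E
```

```text
t 9.2 p [0.6362 0.0608 0.1788] tooly deg -10.9 tilt 1.21 F [ 1.1  0.9 -0.7] w 40.0
stand frame mm [ 51.  115.2 178.8]
[-114.3  -53.7   16.2]
side yellow [ 0.5617 -0.0418  0.1185] [ 0.555 -0.049  0.106] [ 0.571 -0.022  0.122] 32
```

View pics/side3.png

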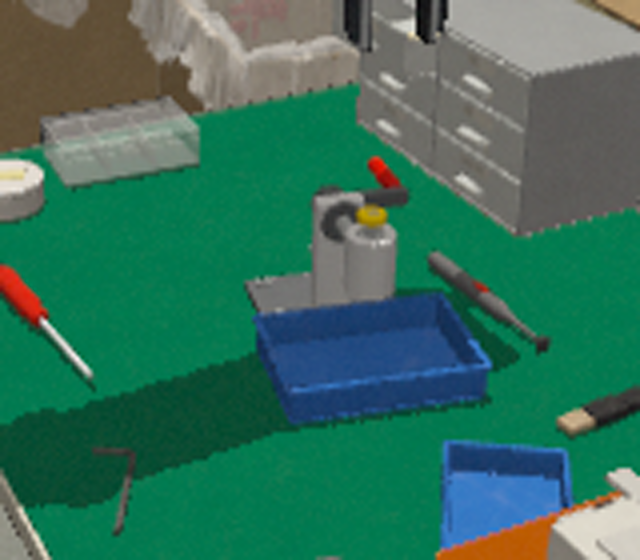

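View pics/top3.png

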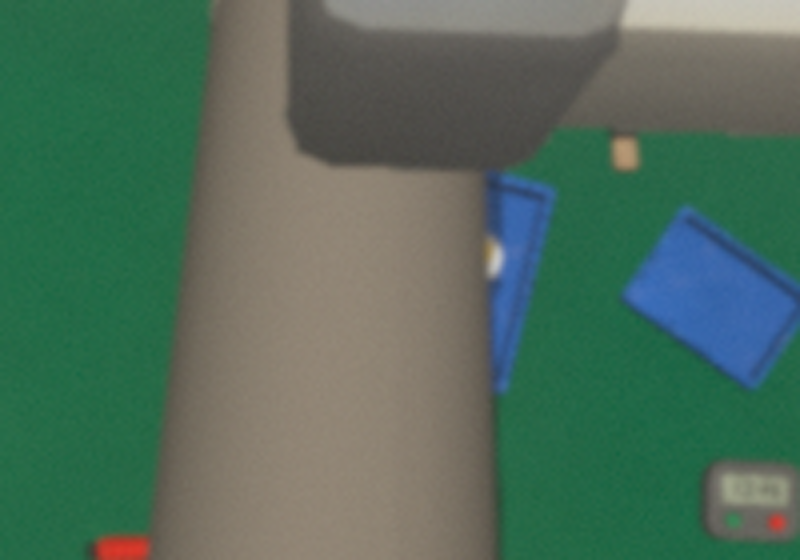

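The side crop shows the cup upside down with its yellow button on top (371, 215). The depth reading puts the button at (0.562, -0.042, 0.121), which fits. The tray is empty and in place.

Call:
apply_moves(increments=[0,-38,-18,0,0,0,-38,-18,0,0,0,-38,-17,0,0,0,0,0,0,0,0,0,0,0,0,0,0,0,0,0])

```text
t: 10.05
eef_pos: [0.5646, -0.0412, 0.1764]
tool_rot: [0.001, 0.77, 0.638, 0.015]
contact_force: [0.4, 1.1, 0.1]
gripper_width: -0.001
```

```bash

python3 - <<'E'
from st import *
print(to(1,0,130),to(1,0,112))
E
```

```text
t 10.05 p [ 0.5646 -0.0412  0.1764] tooly deg -10.7 tilt 1.68 F [0.4 1.1 0.1] w -0.1
stand frame mm [  2.6   0.3 176.4]
[-1.3 -2.5 46.4] [-1.7 -2.9 64.4]
```

Call:
apply_moves(increments=[0,-1,-1,22,0,0,-1,-1,22,0,0,0,0,6,0,0,0,0,6,0,0,0,0,5,0])

```text
t: 10.68
eef_pos: [0.5671, -0.0381, 0.1145]
tool_rot: [0.002, 0.768, 0.64, 0.016]
contact_force: [-1.9, -0.5, 4.6]
gripper_width: -0.002
```

```bash

python3 - <<'E'
from st import *
P,d=read_camera("side")
cv2.imwrite(f"pics/side4.png",cv2.resize(P[150:290,270:430],None,fx=4,fy=4,interpolation=cv2.INTER_CUBIC))
E
```

```text
t 10.68 p [ 0.5671 -0.0381  0.1145] tooly deg -10.4 tilt 1.82 F [-1.9 -0.5  4.6] w -0.2
stand frame mm [  4.4   3.9 114.5]
```

View pics/side4.png

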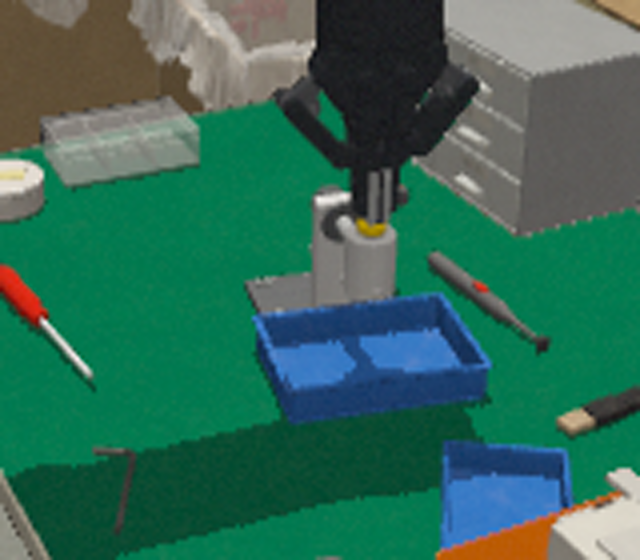

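Call:
apply_moves(increments=[0,-1,0,4,0,0,-1,0,4,0,0,0,0,3,0])

```text
t: 11.1
eef_pos: [0.5677, -0.0382, 0.1126]
tool_rot: [-0.002, 0.768, 0.64, 0.019]
contact_force: [-14.3, -0.1, 31.5]
gripper_width: 0.003
```

```bash

python3 - <<'E'
from st import *
P,d=read_camera("side")
cv2.imwrite(f"pics/side5.png",cv2.resize(P[150:290,270:430],None,fx=4,fy=4,interpolation=cv2.INTER_CUBIC))
E
```

```text
t 11.1 p [ 0.5677 -0.0382  0.1126] tooly deg -10.4 tilt 2.19 F [-14.3  -0.1  31.5] w 0.3
stand frame mm [  4.9   4.  112.6]
```

View pics/side5.png

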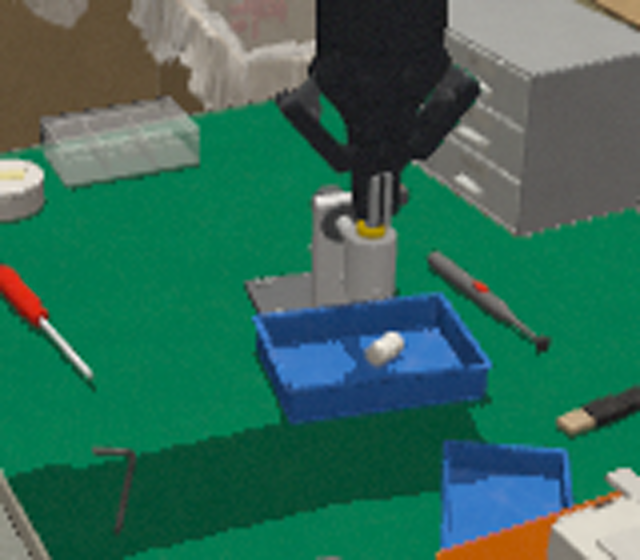

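The white post now lies in the tray at (385, 348). Next I lift off and go back to the handle.

Call:
apply_moves(increments=[0,0,0,-25,0,40,0,0,-40,0,40,28,12,0,0,40,28,12,0,0,40,28,11,0,0,40,28,11,0,0,40,0,0,0,0])

```text
t: 12.02
eef_pos: [0.6365, 0.0659, 0.1892]
tool_rot: [-0.0, 0.768, 0.64, 0.025]
contact_force: [0.3, -0.3, 0.8]
gripper_width: 0.468
```

```bash

python3 - <<'E'
from st import *
print(to(52,115.5,120),to(52,115.5,65))
E
```

```text
t 12.03 p [0.6365 0.0659 0.1892] tooly deg -10.5 tilt 2.85 F [ 0.3 -0.3  0.8] w 39.9
stand frame mm [ 50.2 120.2 189.2]
[-7.4 -0.6 69. ] [ -9.5  -2.3 124. ]
```

Call:
apply_moves(increments=[40,-3,1,40,0,40,-4,1,40,0,40,-4,1,30,0,40,0,0,10,0])

```text
t: 12.52
eef_pos: [0.6438, 0.0562, 0.0684]
tool_rot: [0.002, 0.769, 0.639, 0.027]
contact_force: [-0.2, 0.4, -1.1]
gripper_width: 0.469
```

```bash

python3 - <<'E'
from st import *
print(to(52,115.5,65))
E
```

```text
t 12.53 p [0.6438 0.0562 0.0684] tooly deg -10.6 tilt 3.12 F [-0.2  0.4 -1.1] w 40.0
stand frame mm [ 59.4 112.2  68.4]
[ 3.3 -7.4  3.3]
```

Call:
apply_moves(increments=[40,3,-7,3,0,0,0,0,0,0,0,0,0,0,0,0,0,0,0,0])

```text
t: 13.02
eef_pos: [0.6378, 0.0604, 0.0678]
tool_rot: [0.002, 0.769, 0.639, 0.028]
contact_force: [-0.7, 0.3, -2.0]
gripper_width: 0.129
```

```bash

python3 - <<'E'
from st import *
hq()
P,d=read_camera("side")
cv2.imwrite(f"pics/side6.png",cv2.resize(P[130:270,270:430],None,fx=4,fy=4,interpolation=cv2.INTER_CUBIC))
E
```

```text
t 13.03 p [0.6378 0.0604 0.0678] tooly deg -10.6 tilt 3.25 F [-0.7  0.3 -2. ] w 11.0
stand frame mm [ 52.6 115.2  67.8]
q deg 178.0 r 50.6
```

View pics/side6.png

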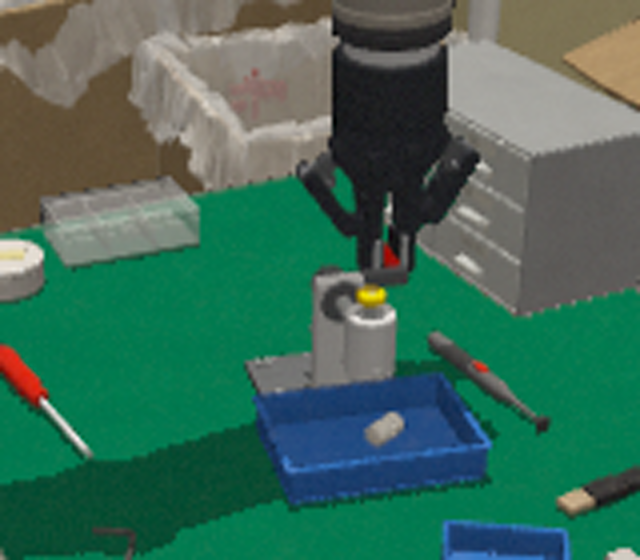

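The handle is pinched again and the post is lying in the tray. Turning the cup back.

Call:
apply_moves(increments=[0,0,-0.8,-7.8,0,0,0,-2,-7.6,0,0,0,-3.2,-7,0,0,0,-4.3,-6.4,0,0,0,-5.2,-5.8,0,0,0,-6,-5,0])

```text
t: 13.82
eef_pos: [0.6145, 0.0654, 0.1098]
tool_rot: [0.002, 0.769, 0.639, 0.03]
contact_force: [0.6, 2.7, -3.9]
gripper_width: 0.128
```

```bash

python3 - <<'E'
from st import *
hq()
E
```

```text
t 13.82 p [0.6145 0.0654 0.1098] tooly deg -10.6 tilt 3.44 F [ 0.6  2.7 -3.9] w 11.0
stand frame mm [ 28.8 115.1 109.8]
q deg 121.5 r 51.4
```

Call:
apply_moves(increments=[0,0,-7,-3.2,0,0,0,-7.5,-2.2,0,0,0,-7.7,-1.2,0,0,0,-7.8,0,0,0,0,-7.7,1.2,0,0,0,-7.5,2.4,0])

```text
t: 14.58
eef_pos: [0.5696, 0.075, 0.1131]
tool_rot: [0.003, 0.768, 0.639, 0.033]
contact_force: [2.8, 2.2, 0.1]
gripper_width: 0.129
```

```bash

python3 - <<'E'
from st import *
hq()
E
```

```text
t 14.57 p [0.5696 0.075  0.1131] tooly deg -10.6 tilt 3.79 F [2.8 2.2 0.1] w 11.0
stand frame mm [-17.1 115.  113.1]
q deg 67.9 r 50.8
```

Call:
apply_moves(increments=[0,0,-7,3.5,0,0,0,-6.4,4.6,0,0,0,-5.6,5.5,0,0,0,-4.7,6.3,0,0,0,-3.6,7,0,0,0,-2.5,7.4,0,0,0,-1.2,7,0,0,0,0,5,0,0,0,0,3,0])

```text
t: 15.7
eef_pos: [0.5406, 0.0814, 0.0633]
tool_rot: [0.003, 0.769, 0.638, 0.034]
contact_force: [-13.8, -0.3, 40.9]
gripper_width: 0.129
```

```bash

python3 - <<'E'
from st import *
hq()
E
```

```text
t 15.7 p [0.5406 0.0814 0.0633] tooly deg -10.7 tilt 3.87 F [-13.8  -0.3  40.9] w 11.0
stand frame mm [-46.8 115.2  63.3]
q deg -3.2 r 48.8
```

At the upright stop. Now I release and withdraw.

Call:
apply_moves(increments=[0,0,0,-0.5,0,40,0,0,0,0,40,0,0,0,0,40,0,0,0,0,40,0,0,-20,0,40,0,0,-40,0,40,0,0,-40,0,40,40,0,-20,0,40,50,0,0,0,40,50,0,0,0,40,0,0,0,0])

```text
t: 17.08
eef_pos: [0.5555, 0.2153, 0.1895]
tool_rot: [-0.001, 0.77, 0.637, 0.027]
contact_force: [0.4, -0.5, 0.9]
gripper_width: 0.467
```

```bash

python3 - <<'E'
from st import *
for c in("top","side"):
    P,d=read_camera(c);cv2.imwrite(f"pics/{c}7full.png",P)
    b=P[110:250,180:450] if c=="top" else P[150:290,240:440]
    cv2.imwrite(f"pics/{c}7.png",cv2.resize(b,None,fx=2.9 if c=="top" else 4,fy=2.9 if c=="top" else 4,interpolation=cv2.INTER_CUBIC))
    Q,uv=cloud(c,d);h=cv2.cvtColor(P,cv2.COLOR_BGR2HSV)[uv[:,1],uv[:,0]]
    m=((h[:,0]<8)|(h[:,0]>172))&(h[:,1]>150)&(Q[:,2]>.06)&(abs(Q[:,0]-.54)<.06)&(abs(Q[:,1]-.08)<.06)&(Q[:,2]<.15)
    print(c,"handle",Q[m].mean(0).round(3) if m.any() else None)
    m=(h[:,1]<60)&(h[:,2]>130)&(Q[:,2]<.03)&(Q[:,2]>.004)&(np.hypot(Q[:,0]-.565,Q[:,1]+.04)<.07)
    print("post",Q[m].mean(0).round(3) if m.any() else None,m.sum())
    mb=(h[:,0]>100)&(h[:,0]<125)&(h[:,1]>150)&(Q[:,2]<.04)&(np.hypot(Q[:,0]-.565,Q[:,1]+.04)<.1)
    print("tray",cv2.minAreaRect((Q[mb][:,:2]*1000).astype(np.float32)))
E
```

```text
t 17.07 p [0.5555 0.2153 0.1895] tooly deg -10.9 tilt 3.11 F [ 0.4 -0.5  0.9] w 39.9
stand frame mm [-60.6 249.1 189.5]
top handle [0.538 0.083 0.09 ]
post [ 0.59  -0.032  0.015] 25
tray ((565.847900390625, -39.85810852050781), (95.72894287109375, 136.17047119140625), 76.95954132080078)
side handle [0.535 0.08  0.089]
post [ 0.582 -0.035  0.014] 37
tray ((565.537109375, -40.361751556396484), (98.49903106689453, 136.1510772705078), 76.84797668457031)
```

View pics/side7.png

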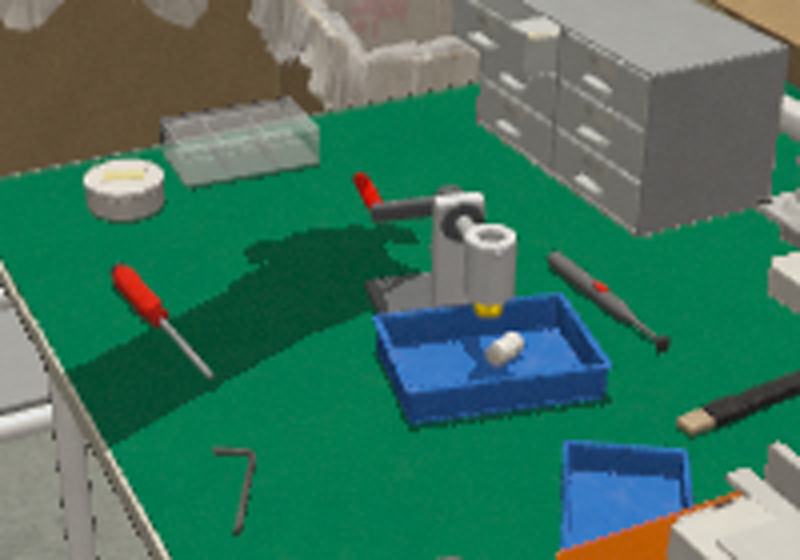

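View pics/top7.png

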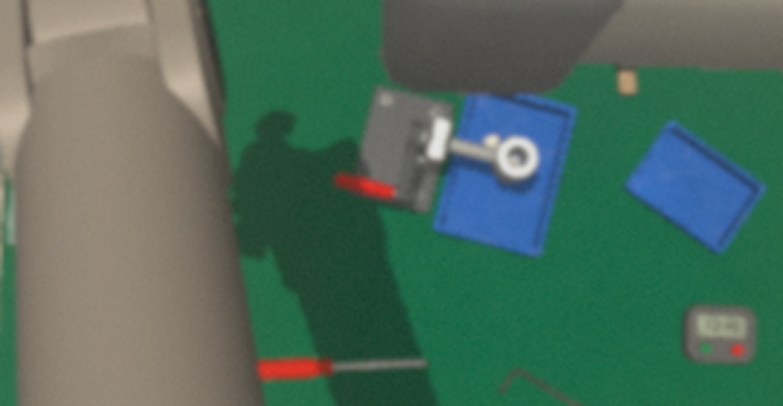

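The side crop shows the cup upright, the yellow button out at (488, 309) and the post in the tray at (505, 349). The tray, tin and watch haven't moved and the arm is clear.

```bash
python3 -c "
from station import *
print(hand_in())"
```

```text
the job is handed in; nothing more can be done
None
```

I turned the cup upside down to its stop by the red handle and pressed the yellow button. The post dropped into the larger blue tray. I then turned the cup back to its upright stop, released the handle, moved the arm clear and handed the job in at about 17 s; it reports no verdict.

**Last checks:**
- **Cup:** upright. Both cameras put the handle within about 1 mm of where it started.
- **Button:** it shows below the cup in the side picture, and looks fully out. I didn't measure it after the turn back.
- **Post:** lying in the tray, around (0.585, -0.033, 0.015). The two cameras differ by about 8 mm because the cup partly hides it from above.
- **Tray:** the top camera puts it within 1 mm of its start.
- **Tin and stopwatch:** they look unmoved, judged by eye only.

**Other readings:**
- **Forces:** the highest wrist force I read was about 46 N, when pressing against the cup's stops.
- **Tool tilt:** it drifted to nearly 4° off vertical while I worked, with no visible effect on the job.

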